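# Uncap the liquid dispenser and set its dose to 5

## Task

Get the liquid dispenser ready for a dose of 5: lift the blue dust cap off its dosing sleeve and set it, open end down, into the blue-rimmed dish of the cap holder, letting go only when it stands there rather than dropping it in. Then turn the sleeve until its red pointer has clicked in at number 5. Leave the measuring cup standing under the spout and knock nothing over.

Things in the scene. Friction and masses are not known exactly. Their poses are not given: they have to be found in the camera images.
- doser: Liquid dispenser, fixed: black foot, amber bottle, on top a white scale collar (radius 48 mm, top 122 mm above the worktop) with black numbers 0 to 8. Origin: on the vertical axis at worktop height. Number 4 lies toward its -x; seen from above the numbers rise counter-clockwise, 0.3 rad apart. A thin spout leaves below the collar toward -x (101 mm high, 85 mm long).
- sleeve_grip (a point): Point on the vertical axis of the grey, knurled, round dosing sleeve, 148.5 mm above the worktop. The sleeve is 41 mm in diameter and stands 40 mm tall on the collar (122 to 162 mm); it can be gripped from above across any diameter. Under the cap at the start.
- pointer_tip (a point): Point on the sleeve's side at the red pointer line, 20.5 mm from the axis and 26 mm above the collar; it turns with the sleeve. The red line also runs from the centre across the sleeve's top and ends in a short red tongue on the collar.
- dose_sleeve (a joint): Sleeve angle (rad): 0 = pointer at number 0, growing counter-clockwise seen from above, 0.3 per number, so 5 is at 1.5; stops at -0.05 and 2.45. A sprung detent clicks at each number and, once let go, draws the sleeve to the nearest; turning over a click takes about 0.1 N m. It starts between 0 and 3.
- cap: Loose blue round dust cap, 51 mm outside diameter, 48 mm tall, open below, 30 g. It stands over the sleeve, rim on the collar (inside 46 mm wide and 45 mm deep, sleeve 41 mm wide and 40 mm tall); raise it at least 45 mm to clear the sleeve. Origin: centre of its open rim (bottom); z up to the closed end.
- holder: Cap holder, fixed to the worktop: grey plate 96 x 96 x 6 mm with a blue shallow round dish on it, inside diameter 60 mm, rim 15 mm above the worktop. Origin: centre of its underside, z up.
- holder_seat (a point): Centre of the dish's inner floor, 7.5 mm above the worktop; the cap's rim rests at this height.
- measuring_cup: Loose clear measuring cup, 65 mm in diameter, 88 mm tall, standing under the spout. Origin: centre of its underside, z up.
- separator_bottle: Loose brown dropper bottle with a black rubber top, 33 mm wide, 102 mm tall, a bystander at the back. Origin: centre of its underside, z up.
- melting_crucible: Loose beige crucible, 51 mm wide, 40 mm tall, a bystander at the back. Origin: centre of its underside, z up.
There are look-alikes about, which are no part of the job. Several things have the shape of the cap; the one meant has the colours described above.

How it is judged:
By the outcome, as a careful person would: the job done as asked, in the order asked, and still so for the second after the job is handed in, with the robot touching nothing.
It also fails if it takes over 51 s, if anything falls off the work surface, if the arm or the gripper's body presses on something with over 40 N, if the wrist force passes 120 N, or if a joint passes its speed limit or range.

## Robot

A 6-joint arm with a two-finger parallel gripper is mounted at the origin on a cart in front of the work surface, level with it; the furniture and walls round the work are solid. World frame = base frame: x ahead of the robot, y to its left, z up, the work surface at z = 0. Lengths are in m, angles in rad, forces in N, time in s.
With the tool pointing down it reaches from about 0.325 to 0.775 m from the base axis. Payload 5.5 kg.
Tool frame: the origin (TCP) lies on the centre line of the jaws, within the pads' length; the fingertips stand 11 mm ahead of it and the grasp point (between the pads) lies 8 mm behind it; z points along the fingers, y is the line along which they close (so a half turn about z gives the same grasp; the last joint's range is limited). The gripper opens to 85 mm and grips with 20 to 120 N. Pads are 22 mm wide; open, the fingers measure 114 mm over their backs; the gripper's body (76 mm by 85 mm) begins 54 mm behind the grasp point. The pads swing forward as they close: fully open they stand 13 mm farther back than shut.
Start: joints at [-1.198, 0.091, 1.231, -0, 1.82, -0.057], TCP at [0.25, -0.545, 0.242] pointing down, gripper open.
Joint ranges: [-2.87, 2.87], [-0.86, 2.18], [0.17, 2.46], [-1.51, 4.65], [0.06, 2.69], [-2.65, 2.65]. Speed limits (rad/s): [2.57, 2.57, 3.01, 3.14, 3.14, 3.14].

## Interface

Orientations are given as a unit quaternion [x, y, z, w].
In Python, from station import arm, get_image, get_calibration, finish_job gives the robot as it stands. The module is installed in compiled form; this text tells all that it offers.
- The arm moves only by the shell command python3 -m creep 'ROWS' [FORCE]. ROWS is JSON, one flat list of numbers, 7 for each row, row after row: the opening in per cent of the stroke, from 0 (shut) to 100 (fully open), then the shift along the tool's x, y, z in mm, then the turn, a rotation vector about the tool's x, y, z in rad. A call has 1 to 12 rows; each row shifts and turns the commanded pose from where the row before left it, along the tool's axes as they then stand; what a row does not reach is not made up. A row lasts 1/12 s, in which the tool goes at most 41.7 mm and 7.16 degrees, less where a joint would pass 70% of its speed; a pose out of reach is approached as far as the arm can. A call with a gripper value outside its range is refused whole. The fingers move at their own pace and stop on an object; FORCE is the grip in N (left out, the last holds). Time passes only in rows, so rows that do not move let the fingers close. It gives the time, the measured TCP pose, the force, the opening and the grip force at its end, in the units of the state.
- arm.get_obs(): the state, without advancing time (a new reading comes with each control period).
- get_image(name): name is "side" or "top"; returns (picture, depth): 400x640x3 uint8, red, green, blue; 400x640 float32, m along the optical axis (not along the pixel's ray), 0 where there is no reading.
- get_calibration(name): a dict with "fov_y" (degrees; the focal length in pixels is half the picture's height over the tangent of half this angle, whatever the lens; pixels are square), "cx", "cy" (the principal point, pixels), "position" and "rotation" of the camera in the world. Camera axes: x right, y up, looking along -z (the intrinsics and any distortion apply to the point x, -y, -z); pixel columns grow to the right and rows downward; lengths in m; the calibration is good to about 2 mm. A picture is of the moment at which its call begins. get_calibration takes no time and is no camera call.
- finish_job(): hands the job in; it is judged then, once.
The state is a dict: "time": time; "q": joint angles; "qd": joint speeds; "tau": joint torques, N m; "eef_pos": TCP position; "eef_rot": TCP orientation; "wrist_force": force on the tool from outside, world axes, zero at the start; "torque": the same for the moment, N m; "width": opening from 0.0 (shut) to 1.0 (fully open); "finger_force": force on a finger pad.
Only numpy, scipy, OpenCV 4.12 (cv2) and the standard library are available. Lean on these libraries where they do the work, as an engineer would, in place of code of your own. Each camera call takes 0.05 s, during which the arm holds its last target. There are 200 camera calls.

## Working session

There is one attempt and no reset: what is moved stays moved. The work goes in short steps, Python scripts to look and compute and a shell command to move; the robot and the scene stay as the last step left them, time stands still between calls to the robot, and variables do not carry over. Pictures are saved under pics/ and viewed, at most 10 in all, crops included, and the job is handed in when it is done.

```bash
mkdir -p pics
python3 - <<'E'
from station import arm,get_image,get_calibration
import cv2,numpy as np
for n in("side","top"):
    p,d=get_image(n);c=get_calibration(n);print(n,c)
    cv2.imwrite(f"pics/{n}0.png",p[:,:,::-1]);np.savez(f"{n}0.npz",p=p,d=d)
o=arm.get_obs();print(o["time"],o["eef_pos"],o["eef_rot"],o["width"])
E
```

```text
side {'fov_y': 52.13572588207677, 'cx': 320.3052877486933, 'cy': 196.5636976110703, 'position': array([0.38194543, 0.7256574 , 0.56202049]), 'rotation': array([-0.0645997 ,  0.47857567,  0.86995118, -0.09988571])}
top {'fov_y': 49.9825024485459, 'cx': 316.3080237187384, 'cy': 199.33722459774964, 'position': array([ 0.47998855, -0.00277316,  1.10852305]), 'rotation': array([ 0.03768712, -0.03377266, -0.69570882,  0.71653913])}
0.1 [ 0.2499317  -0.54521049  0.2412332 ] [ 9.76996662e-01  2.13252689e-01 -1.27027522e-04 -8.92935237e-04] 1.0008013073999202
```

View pics/top0.png

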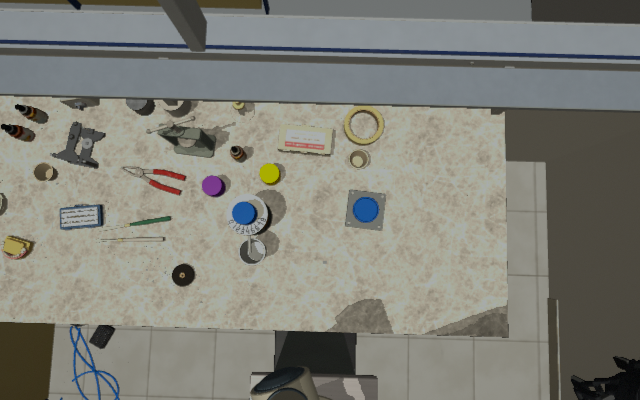

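View pics/side0.png

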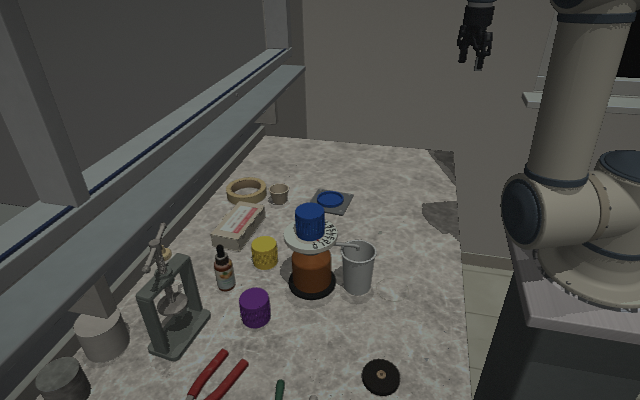

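The top view shows the cap on the doser at about (243,213), the blue dish at (366,209), the cup at (252,250), and yellow and purple look-alikes at (269,173) and (213,186). The side view shows the cap at (310,221), the collar numbers and the dish at (331,200).

```bash
cat > h.py <<'E'
import numpy as np,cv2
from scipy.spatial.transform import Rotation as R
from station import arm,get_image,get_calibration
def cam(n):
    c=get_calibration(n);return c,200/np.tan(np.radians(c['fov_y'])/2),R.from_quat(c['rotation'])
def plane(n,uv,z):
    c,f,r=cam(n);uv=np.atleast_2d(uv).astype(float)
    d=r.apply(np.c_[(uv[:,0]-c['cx'])/f,-(uv[:,1]-c['cy'])/f,-np.ones(len(uv))])
    return c['position']+d*((z-c['position'][2])/d[:,2])[:,None]
def cloud(n,D,mask):
    c,f,r=cam(n);v,u=np.nonzero(mask&(D>0));d=D[v,u]
    return c['position']+r.apply(np.c_[(u-c['cx'])/f*d,-(v-c['cy'])/f*d,-d])
def blue(p):
    h=cv2.cvtColor(p,cv2.COLOR_RGB2HSV);return cv2.inRange(h,(100,130,50),(122,255,255))>0
def blobs(m,amin=80):
    n,l,s,c=cv2.connectedComponentsWithStats(m.astype(np.uint8))
    return [(l==i,s[i],c[i]) for i in range(1,n) if s[i,4]>=amin]
def circ(P):
    A=np.c_[2*P[:,:2],np.ones(len(P))];x=np.linalg.lstsq(A,(P[:,:2]**2).sum(1),rcond=None)[0]
    return x[:2],np.sqrt(x[2]+x[0]**2+x[1]**2)
E
python3 - <<'E'
from h import *
for n in("top","side"):
    z=np.load(n+"0.npz");p,D=z['p'],z['d']
    for m,s,c in blobs(blue(p)):
        P=cloud(n,D,m);zs=np.percentile(P[:,2],[2,50,95])
        print(n,s,c.round(1),zs.round(3),P.mean(0).round(4))
        for lvl in (.170,.0075,.015):
            S=P[abs(P[:,2]-lvl)<.004]
            if len(S)>40:
                print('  lvl',lvl,len(S),((S.max(0)+S.min(0))/2).round(4),(S.max(0)-S.min(0)).round(4))
        k=cv2.findContours(m.astype(np.uint8),cv2.RETR_EXTERNAL,cv2.CHAIN_APPROX_NONE)[0][0][:,0]
        for lvl in (.17,.015): print('  circ',lvl,circ(plane(n,k,lvl)))
z=np.load("top0.npz");p=z['p'];D=z['d']
P=cloud('top',D,np.ones_like(D,bool));S=P[(abs(P[:,2])<.01)];print('table z',np.median(S[:,2]))
T=P[(abs(P[:,2]-.122)<.004)&(abs(P[:,0]-.47)<.1)&(abs(P[:,1]-.17)<.15)];print('collar',len(T),(T.max(0)+T.min(0))/2,np.ptp(T,axis=0))
h=[r for r in [cv2.resize(p[140:270,160:420,::-1],None,fx=3,fy=3,interpolation=cv2.INTER_CUBIC)]][0];cv2.imwrite("pics/c1.png",h)
E
```

```text
top [  0  40 187   7 488] [92.3 43.2] [0.206 0.209 0.212] [0.9005 0.5048 0.2094]
  circ 0.17 (array([0.97862204, 0.52605889]), np.float64(0.13733237164477438))
  circ 0.015 (array([1.06097291, 0.61339715]), np.float64(0.1600132399030811))
top [206  45 164   7 412] [287.8  48.2] [0.206 0.21  0.212] [0.9011 0.0756 0.2095]
  circ 0.17 (array([0.97423781, 0.08066484]), np.float64(0.12138268529621794))
  circ 0.015 (array([1.05586461, 0.09444489]), np.float64(0.14142941325320477))
top [403  50 237   9 603] [521.7  54.2] [0.207 0.21  0.213] [ 0.9013 -0.4333  0.2101]
  circ 0.17 (array([ 1.02445169, -0.45071347]), np.float64(0.18737097443859443))
  circ 0.015 (array([ 1.11437147, -0.52469221]), np.float64(0.21831587356018206))
top [353 197  26  26 523] [365.5 209.2] [0.004 0.008 0.017] [ 0.5699 -0.122   0.009 ]
  lvl 0.0075 399 [ 0.5691 -0.1207  0.0075] [0.0598 0.0622 0.0076]
  lvl 0.015 112 [ 0.5686 -0.1215  0.0149] [0.0644 0.0643 0.0078]
  circ 0.17 (array([ 0.55669493, -0.10453981]), np.float64(0.02735128796646756))
  circ 0.015 (array([ 0.56936322, -0.12134688]), np.float64(0.0318684382
[... 411 characters left out ...]
.17 (array([0.21790636, 0.46250786]), np.float64(0.05931694791181159))
  circ 0.015 (array([0.17462267, 0.53935047]), np.float64(0.06911332632545766))
side [ 295  191   48   50 1303] [315.1 215.2] [0.006 0.147 0.17 ] [0.5481 0.1012 0.1165]
  lvl 0.17 404 [0.5429 0.1679 0.1686] [0.05  0.051 0.005]
  lvl 0.0075 252 [ 0.5702 -0.1163  0.0077] [0.0616 0.0668 0.0076]
  lvl 0.015 98 [ 0.5712 -0.1164  0.0138] [0.0644 0.0658 0.0055]
  circ 0.17 (array([0.51644917, 0.17726718]), np.float64(0.052995730830908486))
  circ 0.015 (array([ 0.56963027, -0.03955945]), np.float64(0.07394957999090403))
table z 7.711673194676916e-05
collar 665 [0.53244126 0.16402366 0.12199876] [0.0748928  0.09503253 0.0079621 ]
```

View pics/c1.png

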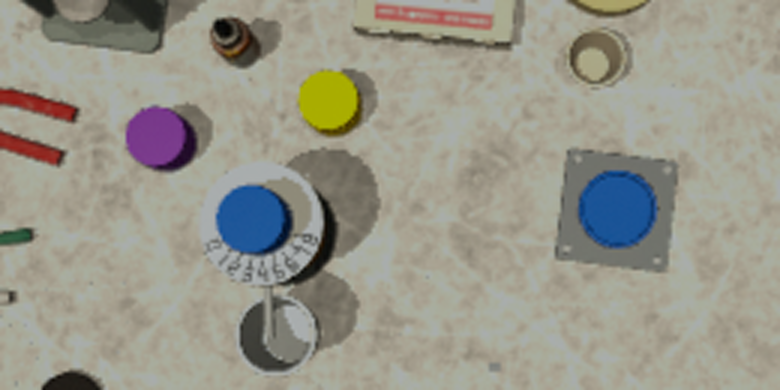

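Cap at about (0.542, 0.165), dish at about (0.570, -0.119). The crop shows the spout pointing nearly along -x, with number 0 on the left and 8 on the right.

```bash
python3 -m creep '[100,0,0,0,0,0,0.108, 100,0,0,0,0,0,0.108, 100,0,0,0,0,0,0.108, 100,0,0,0,0,0,0.108, 100,12,-20,0,0,0,0, 100,12,-30,0,0,0,0, 100,12,-30,0,0,0,0, 100,12,-30,0,0,0,0, 100,12,-30,0,0,0,0, 100,12,-30,0,0,0,0, 100,12,-30,0,0,0,0, 100,12,-30,0,0,0,0]' 40
python3 -m creep '[100,12,-30,0,0,0,0, 100,12,-30,0,0,0,0, 100,12,-30,0,0,0,0, 100,12,-30,0,0,0,0, 100,12,-30,0,0,0,0, 100,12,-30,0,0,0,0, 100,12,-30,0,0,0,0, 100,12,-30,0,0,0,0, 100,12,-30,0,0,0,0, 100,12,-30,0,0,0,0, 100,12,-30,0,0,0,0, 100,12,-30,0,0,0,0]'
```

```text
time: 1.1
eef_pos: [0.3467, -0.3141, 0.2418]
eef_rot: [1.0, -0.001, -0.0, -0.0]
wrist_force: [1.7, -0.3, 0.6]
width: 0.997
finger_force: 0.0
time: 2.1
eef_pos: [0.4915, 0.0457, 0.2419]
eef_rot: [1.0, -0.001, -0.0, 0.0]
wrist_force: [0.4, -0.8, 0.1]
width: 0.999
finger_force: 0.0
```

```bash
python3 -m creep '[100,12.5,-30,0,0,0,0, 100,12.5,-30,0,0,0,0, 100,12.5,-30,0,0,0,0, 100,12.5,-29,0,0,0,0, 100,0,0,0,0,0,0, 100,0,0,0,0,0,0, 100,0,0,0,0,0,0]'
python3 - <<'E'
from h import *
o=arm.get_obs();print(o['eef_pos'],o['eef_rot'],o['q'])
ims=[]
for n in('side','top'):
    p,D=get_image(n);c,f,r=cam(n)
    q=r.inv().apply(o['eef_pos']+np.array([[0,0,0],[0,0,-.02],[0,.0425,0],[0,-.0425,0],[0,0,-.075]])-c['position'])
    uv=np.c_[c['cx']+f*q[:,0]/-q[:,2],c['cy']-f*q[:,1]/-q[:,2]];print(n,uv.round(1))
    np.savez(n+"1.npz",p=p,d=D)
    a,b=uv[0].astype(int);a=min(max(a,65),575);b=min(max(b,65),335)
    ims.append(cv2.resize(p[b-65:b+65,a-65:a+65,::-1],(400,400),interpolation=cv2.INTER_CUBIC));print(a-65,b-65)
cv2.imwrite('pics/c2.png',np.hstack(ims))
E
```

```text
time: 2.68
eef_pos: [0.5413, 0.1626, 0.2417]
eef_rot: [1.0, -0.001, -0.001, 0.0]
wrist_force: [0.4, -0.7, 0.0]
width: 0.998
finger_force: 0.0
[0.54132927 0.16263829 0.24172028] [ 9.99999272e-01 -9.68275932e-04 -6.07482782e-04  3.85352651e-04] [ 2.31948494e-01 -1.73454043e-03  1.32724944e+00 -4.84110163e-04
  1.81743777e+00  1.80456350e+00]
side [[310.  171.4]
 [310.3 182.1]
 [302.9 184.4]
 [316.3 159.8]
 [311.3 209.6]]
244 106
top [[237.4 210.1]
 [239.2 210.8]
 [216.4 209.4]
 [258.3 210.7]
 [243.7 212.7]]
172 145
```

View pics/c2.png

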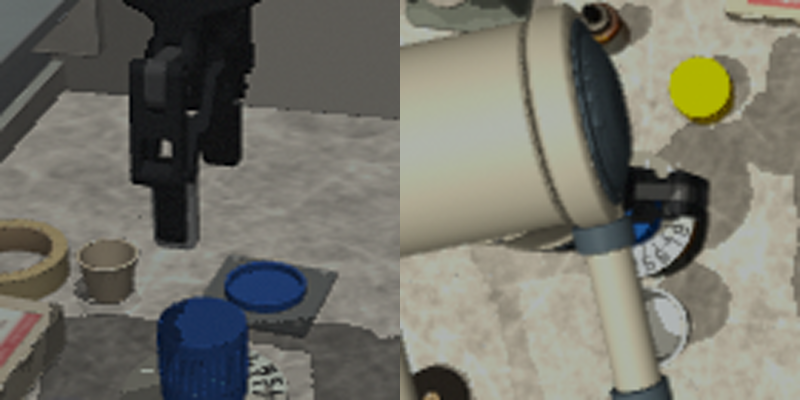

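The fingers hang above the cap; the cap's top is visible at about (310,213) in the side view. I'll measure fingers and cap in the same camera.

Run:
```python
from h import *
for n in('side','top'):
    z=np.load(n+'1.npz');D=z['d'];P=cloud(n,D,np.ones_like(D,bool))
    near=(np.hypot(P[:,0]-.5413,P[:,1]-.1626)<.1)&(P[:,2]>.19)&(P[:,2]<.285)
    for lo in np.arange(.21,.28,.01):
        for s in(1,-1):
            S=P[near&(abs(P[:,2]-lo-.005)<.005)&(s*(P[:,1]-.1626)>.01)]
            if len(S)>5: print(n,round(lo,3),s,len(S),S.min(0).round(4)[:2],S.max(0).round(4)[:2])
    Q=P[(np.hypot(P[:,0]-.5413,P[:,1]-.1626)<.04)&(P[:,2]>.165)&(P[:,2]<.175)]
    if len(Q):print('cap',len(Q),Q.min(0),Q.max(0))
    print('tip z',P[near][:,2].min())
```

```text
side 0.24 1 34 [0.5317 0.2095] [0.5529 0.2182]
side 0.24 -1 41 [0.5314 0.1193] [0.5522 0.1239]
side 0.25 1 79 [0.5314 0.2082] [0.5529 0.2219]
side 0.25 -1 69 [0.5311 0.117 ] [0.552  0.1239]
side 0.26 1 95 [0.5311 0.2067] [0.5534 0.2225]
side 0.26 -1 49 [0.5312 0.1167] [0.5464 0.1238]
side 0.27 1 87 [0.5309 0.2073] [0.5535 0.2223]
side 0.27 -1 46 [0.5308 0.1167] [0.5445 0.1242]
side 0.28 1 12 [0.5304 0.2121] [0.5482 0.223 ]
side 0.28 -1 26 [0.5304 0.1136] [0.5428 0.1232]
cap 431 [0.51832576 0.14295838 0.1650549 ] [0.56729396 0.19375223 0.17107662]
tip z 0.2430825251079124
cap 21 [0.5209163  0.13983588 0.16517904] [0.53823415 0.15678468 0.17154459]
tip z 0.24750648381165374
```

```bash
python3 -m creep '[100,0.5,-2,16,0,0,0, 100,0,0,20,0,0,0, 100,0,0,20,0,0,0, 100,0,0,20,0,0,0, 100,0,0,15,0,0,0, 100,0,0,10,0,0,0, 100,0,0,0,0,0,0, 70,0,0,0,0,0,0, 70,0,0,0,0,0,0, 70,0,0,0,0,0,0, 0,0,0,0,0,0,0, 0,0,0,0,0,0,0]' 30
python3 -m creep '[0,0,0,0,0,0,0, 0,0,0,0,0,0,0, 0,0,0,0,0,0,0, 0,0,0,0,0,0,0]'
```

```text
time: 3.78
eef_pos: [0.5428, 0.165, 0.1431]
eef_rot: [1.0, -0.001, 0.001, -0.0]
wrist_force: [-0.6, -0.1, 5.7]
width: 0.593
finger_force: 31.6
time: 4.12
eef_pos: [0.5428, 0.165, 0.1431]
eef_rot: [1.0, -0.001, 0.001, -0.0]
wrist_force: [-0.7, -0.9, 6.7]
width: 0.596
finger_force: 31.7
```

```bash
python3 -m creep '[0,0,0,-6,0,0,0, 0,0,0,-12,0,0,0, 0,0,0,-15,0,0,0, 0,0,0,-15,0,0,0, 0,0,0,-15,0,0,0, 0,0,0,-12,0,0,0, 0,0,0,0,0,0,0]'
python3 - <<'E'
from h import *
o=arm.get_obs();print(o['eef_pos'],o['wrist_force'],o['width'])
p,D=get_image('side');cv2.imwrite('pics/c3.png',cv2.resize(p[120:300,220:420,::-1],(600,540),interpolation=cv2.INTER_CUBIC));np.savez('side2.npz',p=p,d=D)
for m,s,c in blobs(blue(p)):
    P=cloud('side',D,m);print(s,c.round(1),P.min(0).round(4),P.max(0).round(4),np.percentile(P[:,2],[2,98]))
E
```

```text
time: 4.7
eef_pos: [0.5431, 0.1652, 0.2203]
eef_rot: [1.0, -0.001, 0.003, -0.001]
wrist_force: [1.0, 0.7, 0.4]
width: 0.6
finger_force: 31.3
[0.54305145 0.1652052  0.22027673] [0.96288984 0.67206004 0.44150801] 0.6000543548942584
[296 164  47  44 793] [321.3 190.6] [ 0.5177 -0.1499  0.0045] [0.5939 0.1942 0.2488] [0.00537768 0.24697768]
```

View pics/c3.png

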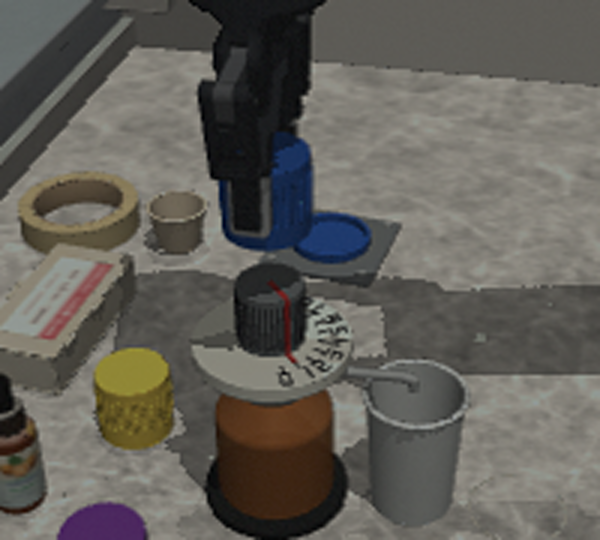

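The cap hangs level in the gripper and the sleeve is clear. The red pointer lies around 1, at about (290,345) in the crop.

```bash
python3 -m creep '[0,1,10,0,0,0,0, 0,2,20,0,0,0,0, 0,3,30,0,0,0,0, 0,3,30,0,0,0,0, 0,3,30,0,0,0,0, 0,3,30,0,0,0,0, 0,3,30,0,0,0,0, 0,3,30,0,0,0,0, 0,3,30,0,0,0,0, 0,2,25,0,0,0,0, 0,1,15,0,0,0,0, 0,0,5,0,0,0,0]'
python3 -m creep '[0,0,0,10,0,0,0, 0,0,0,20,0,0,0, 0,0,0,30,0,0,0, 0,0,0,30,0,0,0, 0,0,0,30,0,0,0, 0,0,0,20,0,0,0, 0,0,0,10,0,0,0, 0,0,0,5,0,0,0, 0,0,0,0,0,0,0, 0,0,0,0,0,0,0]'
python3 - <<'E'
from h import *
o=arm.get_obs();print(o['eef_pos'],o['wrist_force'],o['width'])
p,D=get_image('side');t,_=get_image('top')
cv2.imwrite('pics/c4.png',np.hstack([cv2.resize(a[:,:,::-1],(400,400),interpolation=cv2.INTER_CUBIC) for a in(p[140:240,280:380],t[160:260,315:415])]))
for m,s,c in blobs(blue(p)):
    P=cloud('side',D,m)
    for a,b in((.058,.075),(.04,.057),(.010,.02)):
        S=P[(P[:,2]>a)&(P[:,2]<b)];print(a,len(S),S[:,:2].min(0).round(4),S[:,:2].max(0).round(4)) if len(S) else 0
E
```

```text
time: 5.75
eef_pos: [0.5678, -0.1227, 0.2147]
eef_rot: [1.0, -0.003, -0.001, -0.0]
wrist_force: [0.9, 0.8, -0.2]
width: 0.598
finger_force: 31.3
time: 6.58
eef_pos: [0.5691, -0.1197, 0.0626]
eef_rot: [1.0, -0.001, 0.001, 0.0]
wrist_force: [0.1, 0.6, 0.5]
width: 0.598
finger_force: 31.3
[ 0.56913764 -0.11974563  0.06261329] [0.14092546 0.62527988 0.5314265 ] 0.5981737898499538
0.058 46 [ 0.5452 -0.1143] [ 0.5589 -0.0941]
0.04 68 [ 0.5464 -0.1119] [ 0.5869 -0.0905]
0.01 78 [ 0.5381 -0.1436] [ 0.6033 -0.083 ]
```

View pics/c4.png

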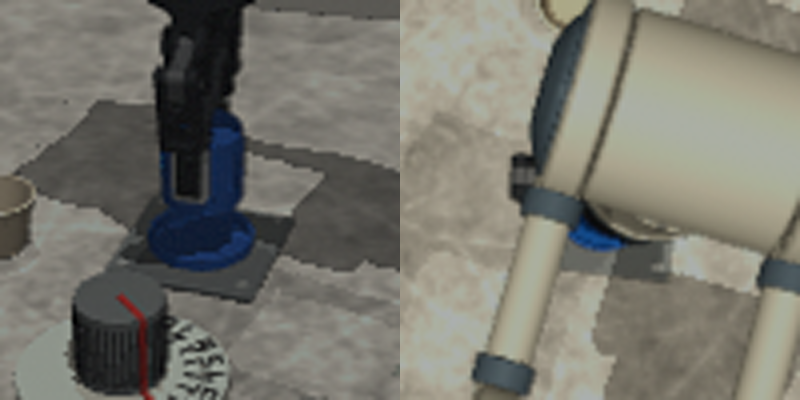

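The cap is centred above the dish to within about 1 mm. I'll lower it 30 mm, then in small steps.

```bash
python3 -m creep '[0,0,0,8,0,0,0, 0,0,0,10,0,0,0, 0,0,0,8,0,0,0, 0,0,0,4,0,0,0, 0,0,0,0,0,0,0, 0,0,0,0,0,0,0, 0,0,0,0,0,0,0]'
python3 -m creep '[0,0,0,1.5,0,0,0, 0,0,0,0,0,0,0, 0,0,0,0,0,0,0]';python3 -m creep '[0,0,0,1.5,0,0,0, 0,0,0,0,0,0,0, 0,0,0,0,0,0,0]'
```

```text
time: 7.27
eef_pos: [0.5685, -0.1202, 0.0313]
eef_rot: [1.0, -0.001, 0.0, -0.0]
wrist_force: [-0.1, 0.5, 0.2]
width: 0.598
finger_force: 31.3
time: 7.52
eef_pos: [0.5685, -0.1201, 0.0299]
eef_rot: [1.0, -0.001, 0.0, 0.0]
wrist_force: [1.0, 0.4, -0.1]
width: 0.6
finger_force: 31.3
time: 7.77
eef_pos: [0.5687, -0.1202, 0.0286]
eef_rot: [1.0, -0.001, 0.0, 0.0]
wrist_force: [-0.0, -0.6, 1.9]
width: 0.593
finger_force: 31.5
```

```bash
python3 -m creep '[0,0,0,1,0,0,0, 0,0,0,0,0,0,0, 0,0,0,0,0,0,0]'
```

```text
time: 8.02
eef_pos: [0.5687, -0.1202, 0.0286]
eef_rot: [1.0, -0.001, 0.0, 0.0]
wrist_force: [-2.7, -0.2, 6.3]
width: 0.596
finger_force: 31.8
```

Firm contact: the height stays the same and the force rises. Release and lift.

```bash
python3 -m creep '[64,0,0,0,0,0,0, 70,0,0,0,0,0,0, 85,0,0,0,0,0,0, 100,0,0,0,0,0,0, 100,0,0,0,0,0,0, 100,0,0,0,0,0,0, 100,0,0,-5,0,0,0, 100,0,0,-15,0,0,0, 100,0,0,-30,0,0,0, 100,0,0,-35,0,0,0, 100,0,0,-35,0,0,0, 100,0,0,-35,0,0,0]'
python3 -m creep '[100,0,0,-35,0,0,0, 100,0,0,-25,0,0,0, 100,-10,30,0,0,0,0, 100,-10,30,0,0,0,0, 100,-10,30,0,0,0,0, 100,-10,30,0,0,0,0, 100,0,0,0,0,0,0, 100,0,0,0,0,0,0]'
python3 - <<'E'
from h import *
p,D=get_image('side');t,d=get_image('top');np.savez('s3.npz',p=p,D=D,t=t,d=d)
cv2.imwrite('pics/c5.png',np.hstack([cv2.resize(p[150:290,280:420,::-1],(400,400),interpolation=cv2.INTER_CUBIC),cv2.resize(t[180:260,205:285,::-1],(400,400),interpolation=cv2.INTER_CUBIC)]))
for n,a,b in(('side',p,D),('top',t,d)):
  for m,s,c in blobs(blue(a)):
    P=cloud(n,b,m);S=P[(abs(P[:,2]-.0555)<.004)]
    if len(S)>20:print(n,s,len(S),((S.min(0)+S.max(0))/2).round(4),np.ptp(S,axis=0).round(4))
P=cloud('top',d,np.ones_like(d,bool))
S=P[(abs(P[:,2]-.162)<.004)&(np.hypot(P[:,0]-.542,P[:,1]-.165)<.04)];print('sleeve',len(S),((S.min(0)+S.max(0))/2).round(4),np.ptp(S,axis=0))
for n,a in(('top',t),('side',p)):
  h=cv2.cvtColor(a,cv2.COLOR_RGB2HSV);m=(((h[:,:,0]<8)|(h[:,:,0]>172))&(h[:,:,1]>130)&(h[:,:,2]>60))
  v,u=np.nonzero(m);X=plane(n,np.c_[u,v],.162)
  k=np.hypot(X[:,0]-.545,X[:,1]-.168)<.06
  print(n,np.c_[u,v,X[:,:2]][k].round(4).tolist())
E
```

```text
time: 9.02
eef_pos: [0.5681, -0.12, 0.1842]
eef_rot: [1.0, -0.001, -0.0, -0.0]
wrist_force: [1.1, -0.6, -0.1]
width: 0.999
finger_force: 0.0
time: 9.68
eef_pos: [0.5275, -0.2415, 0.2425]
eef_rot: [1.0, -0.003, 0.0, -0.0]
wrist_force: [-0.6, 0.3, -0.5]
width: 0.999
finger_force: 0.0
side [317 179  26  29 562] 173 [ 0.5692 -0.1173  0.0545] [0.0475 0.0497 0.0058]
top [353 197  26  26 520] 312 [ 0.5678 -0.1219  0.0555] [0.0475 0.047  0.0078]
sleeve 258 [0.541  0.1639 0.1621] [0.04004451 0.03923927 0.00772705]
top [[242.0, 213.0, 0.5408, 0.1673], [243.0, 213.0, 0.5408, 0.1651], [241.0, 214.0, 0.5385, 0.1694], [242.0, 214.0, 0.5385, 0.1672], [240.0, 215.0, 0.5362, 0.1715], [241.0, 215.0, 0.5363, 0.1693], [239.0, 216.0, 0.5339, 0.1736], [240.0, 216.0, 0.534, 0.1714], [238.0, 217.0, 0.5316, 0.1757], [239.0, 217.0, 0.5317, 0.1735], [237.0, 218.0, 0.5294, 0.1778], [238.0, 221.0, 0.5228, 0.1753]]
side [[309.0, 214.0, 0.5437, 0.1698], [310.0, 214.0, 0.542, 0.1694], [311.0, 214.0, 0.5403, 0.169], [310.0, 215.0, 0.5412, 0.1723], [311.0, 215.0, 0.5395, 0.1719], [312.0, 215.0, 0.5379, 0.1716], [311.
[... 405 characters left out ...]
], [315.0, 221.0, 0.5285, 0.1875], [316.0, 221.0, 0.5269, 0.1872], [315.0, 222.0, 0.5278, 0.1903], [315.0, 223.0, 0.5271, 0.193], [315.0, 224.0, 0.5264, 0.1958], [315.0, 225.0, 0.5257, 0.1985], [315.0, 226.0, 0.525, 0.2012], [316.0, 226.0, 0.5234, 0.2008], [315.0, 227.0, 0.5243, 0.2039], [316.0, 227.0, 0.5227, 0.2035], [315.0, 228.0, 0.5237, 0.2065], [316.0, 228.0, 0.5221, 0.2062], [315.0, 229.0, 0.523, 0.2092], [316.0, 229.0, 0.5214, 0.2088], [315.0, 230.0, 0.5223, 0.2118], [316.0, 230.0, 0.5207, 0.2114], [315.0, 231.0, 0.5217, 0.2144], [316.0, 231.0, 0.5201, 0.214], [315.0, 232.0, 0.521, 0.217], [316.0, 232.0, 0.5194, 0.2166], [315.0, 233.0, 0.5204, 0.2195], [316.0, 233.0, 0.5188, 0.2192]]
```

View pics/c5.png

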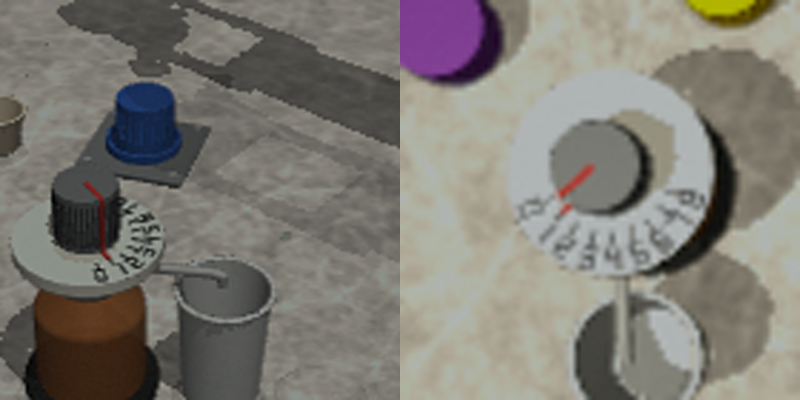

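The cap stands upright in the dish and the cup is in place. The pointer (crop, about (560,215)) points near number 1. I'll compute the angles.

Run:
```python
from h import *
A=np.array([.541,.1633])
s=plane('top',[[249.4,237],[249.9,245],[250.2,252]],.101)[:,:2];v=s-A
y=np.arctan2(v[:,1],v[:,0]);print(s,y,np.hypot(*v.T))
# numbers from crop: px
for k,(a,b) in {0:(530,205),1:(546,233),2:(565,249),3:(588,257),4:(613,256),5:(637,252),6:(660,240),7:(677,220),8:(690,197)}.items():
    w=plane('top',[[205+(a-400)/5,180+b/5]],.122)[0,:2]-A;print(k,(np.arctan2(w[1],w[0])%6.283-.3*k).round(3),np.hypot(*w).round(3))
t=np.load('s3.npz')['t'];uv=np.array([[242.5,213],[241.5,214],[240.5,215],[239.5,216],[238.5,217]])
X=plane('top',uv,.162);d=X[-1]-X[0];print('ptr',np.arctan2(d[1],d[0]))
w=plane('top',[[238,221],[237.5,222]],.1225)[:,:2]-A;print('tongue',np.arctan2(w[:,1],w[:,0]),np.hypot(*w.T))
```

```text
[[0.48894336 0.15825704]
 [0.47037315 0.15624221]
 [0.45417179 0.15480623]] [-3.04501946 -3.04199265 -3.04408025] [0.05230033 0.07097862 0.08724267]
0 2.013 0.039
1 2.089 0.04
2 2.073 0.041
3 2.049 0.041
4 2.035 0.039
5 2.018 0.04
6 2.016 0.04
7 2.02 0.039
8 2.029 0.039
ptr 2.395135694029673
tongue [2.27233913 2.31236775] [0.02541026 0.02773073]
```

Zero lies at yaw 2.04 and the pointer at about 2.33, so the sleeve stands at number 1. It needs +1.2 rad counter-clockwise, which is -1.2 about tool z. Move over the sleeve.

```bash
python3 -m creep '[100,1,-10,0,0,0,0, 100,1,-25,0,0,0,0, 100,1,-35,0,0,0,0, 100,1,-35,0,0,0,0, 100,1,-35,0,0,0,0, 100,1,-35,0,0,0,0, 100,1,-35,0,0,0,0, 100,1,-35,0,0,0,0, 100,1,-35,0,0,0,0, 100,1,-35,0,0,0,0, 100,1,-35,0,0,0,0, 100,1,-30,0,0,0,0]'
python3 -m creep '[100,1,-20,0,0,0,0, 100,0,-5,0,0,0,0, 100,0,0,0,0,0,0, 100,0,0,0,0,0,0, 100,0,0,0,0,0,0]'
```

```text
time: 10.78
eef_pos: [0.5399, 0.1442, 0.2426]
eef_rot: [1.0, 0.001, 0.0, -0.0]
wrist_force: [1.2, -0.7, -0.5]
width: 1.003
finger_force: 0.0
time: 11.2
eef_pos: [0.5419, 0.1643, 0.2424]
eef_rot: [1.0, -0.001, 0.0, 0.0]
wrist_force: [0.5, -0.6, -0.1]
width: 1.001
finger_force: 0.0
```

```bash
python3 -m creep '[100,0,-1,20,0,0,0, 100,0,0,25,0,0,0, 100,0,0,25,0,0,0, 100,0,0,20,0,0,0, 100,0,0,10,0,0,0, 70,0,0,0,0,0,0, 60,0,0,0,0,0,0, 55,0,0,0,0,0,0, 55,0,0,0,0,0,0, 0,0,0,0,0,0,0, 0,0,0,0,0,0,0, 0,0,0,0,0,0,0]' 50
python3 -m creep '[0,0,0,0,0,0,0, 0,0,0,0,0,0,0, 0,0,0,0,0,0,0]'
```

```text
time: 12.2
eef_pos: [0.5429, 0.1655, 0.1447]
eef_rot: [1.0, -0.001, 0.002, 0.0]
wrist_force: [-0.8, -2.7, 5.6]
width: 0.462
finger_force: 50.9
time: 12.45
eef_pos: [0.5429, 0.1655, 0.1446]
eef_rot: [1.0, -0.001, 0.002, 0.0]
wrist_force: [-1.0, -2.5, 6.9]
width: 0.465
finger_force: 50.9
```

```bash
python3 -m creep '[0,0,0,0,0,0,-0.1, 0,0,0,0,0,0,-0.1, 0,0,0,0,0,0,-0.1, 0,0,0,0,0,0,-0.1, 0,0,0,0,0,0,-0.1, 0,0,0,0,0,0,-0.1, 0,0,0,0,0,0,-0.1, 0,0,0,0,0,0,-0.1, 0,0,0,0,0,0,-0.1, 0,0,0,0,0,0,-0.1, 0,0,0,0,0,0,-0.1, 0,0,0,0,0,0,-0.1]'
python3 -m creep '[0,0,0,0,0,0,0, 0,0,0,0,0,0,0, 0,0,0,0,0,0,0]'
python3 - <<'E'
from h import *
o=arm.get_obs();print(2*np.arctan2(o['eef_rot'][1],o['eef_rot'][0]),o['wrist_force'],o['torque'])
E
```

```text
time: 13.45
eef_pos: [0.5425, 0.1661, 0.1446]
eef_rot: [0.825, 0.566, 0.001, 0.0]
wrist_force: [-2.5, -1.4, 6.1]
width: 0.468
finger_force: 51.1
time: 13.7
eef_pos: [0.5425, 0.1661, 0.1446]
eef_rot: [0.826, 0.564, 0.001, 0.0]
wrist_force: [-2.6, -1.5, 7.0]
width: 0.462
finger_force: 51.1
1.1979560828182092 [-2.62804244 -1.53664351  6.99910182] [-0.1130823   0.5334227  -0.01726059]
```

Release, rise and swing clear to look. Tool x now points at yaw 1.2 and tool y = (sin, -cos), so world -y is about tool x -0.93, y +0.36.

```bash
python3 -m creep '[50,0,0,0,0,0,0, 55,0,0,0,0,0,0, 70,0,0,0,0,0,0, 85,0,0,0,0,0,0, 85,0,0,0,0,0,0, 85,0,0,-8,0,0,0, 85,0,0,-25,0,0,0, 85,0,0,-30,0,0,0, 85,0,0,-30,0,0,0, 85,-15,6,-10,0,0,0, 85,-28,11,0,0,0,0, 85,-28,11,0,0,0,0]'
python3 -m creep '[85,-28,11,0,0,0,0, 85,-28,11,0,0,0,0, 85,-28,11,0,0,0,0, 85,-28,11,0,0,0,0, 85,-28,11,0,0,0,0, 85,-28,11,0,0,0,0, 85,-28,11,0,0,0,0, 85,-28,11,0,0,0,0, 85,-28,11,0,0,0,0, 85,-15,5,0,0,0,0, 85,0,0,0,0,0,0, 85,0,0,0,0,0,0]'
python3 - <<'E'
from h import *
p,D=get_image('side');t,d=get_image('top')
cv2.imwrite('pics/c6.png',np.hstack([cv2.resize(p[150:310,270:430,::-1],(400,400),interpolation=cv2.INTER_CUBIC),cv2.resize(t[180:260,205:285,::-1],(400,400),interpolation=cv2.INTER_CUBIC)]))
h=cv2.cvtColor(t,cv2.COLOR_RGB2HSV);m=(((h[:,:,0]<8)|(h[:,:,0]>172))&(h[:,:,1]>100)&(h[:,:,2]>60))
v,u=np.nonzero(m);X=plane('top',np.c_[u,v],.162)[:,:2]-[.541,.1633];r=np.hypot(*X.T)
k=(r<.0205)&(r>.006);print(k.sum(),np.mean(np.arctan2(X[k,1],X[k,0])%6.2832)-2.039)
W=plane('top',np.c_[u,v],.1225)[:,:2]-[.541,.1633];r=np.hypot(*W.T);k=(r>.022)&(r<.036);print((np.arctan2(W[k,1],W[k,0])%6.2832-2.039).round(3),r[k].round(3))
for m,s,c in blobs(blue(t)):
    P=cloud('top',d,m);S=P[(abs(P[:,2]-.0555)<.004)]
    if len(S)>20:print('cap',((S.min(0)+S.max(0))/2).round(4))
E
```

```text
time: 14.7
eef_pos: [0.5427, 0.0896, 0.2476]
eef_rot: [0.825, 0.565, 0.002, 0.001]
wrist_force: [-0.1, -0.0, -0.2]
width: 0.846
finger_force: 0.0
time: 15.7
eef_pos: [0.5417, -0.1976, 0.2455]
eef_rot: [0.826, 0.563, 0.0, -0.0]
wrist_force: [1.0, -0.2, -0.4]
width: 0.849
finger_force: 0.0
12 1.4249478137358564
[1.464 1.437] [0.024 0.026]
cap [ 0.5678 -0.1221  0.0553]
```

View pics/c6.png

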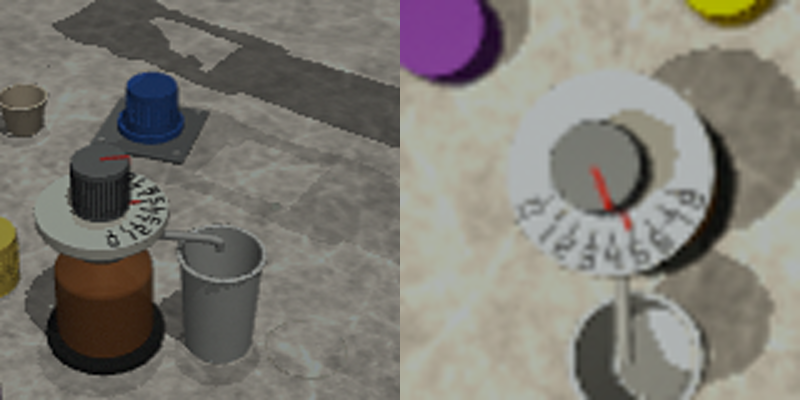

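The red tongue at crop (627,222) lines up with 5. The angle reads about 1.45 with the same -0.05 bias the start reading showed, so it matches 1.5. The cap stands in the dish, the cup stands under the spout, and the arm is clear.

```bash
python3 -c "
from station import finish_job;print(finish_job())"
```

```text
the job is handed in; nothing more can be done
None
```

The blue cap stands open end down in the blue-rimmed dish, the pointer reads 5 in the last camera check, the cup is still under the spout, and the job was handed in at about 16 s; no verdict came back.

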